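# Pack the inspection torch into its case clip

## Task

The inspection torch has finished charging. Lift the instrument case's lid all the way open until it rests on its stop, then take the torch from its dock, hold it along the clip and press it down past the sprung jaw until it sits fully home in both forks with the jaw closed over it; it may point either way. Let go and leave the case open, without disturbing the other things on the bench.

Things in the scene. Friction and masses are not known exactly. Their poses are not given: they have to be found in the camera images.
- case: grey plastic instrument case fixed to the bench, open box 160 (its x) x 230 (its y) x 78 mm high, walls and floor 5 mm, under a hinged lid. Origin: centre of its underside on the bench; z up. The lid hinge runs along its y at the +x rim, the lid handle is on the -x side. The clip stands inside, rod direction along the case's y
- lid (a joint): angle of the case lid in rad: 0 shut, 1.9 open on its stop (leaning 19 degrees back past upright). The lid is a 160 x 230 x 8 mm, 0.25 kg panel; let go below about 1.5 it falls shut
- lid_handle (a point): middle of the lid's handle: round steel bar 11 mm thick, 100 mm long, parallel to the case's y, 42 mm clear of the lid's front edge on two 8 mm legs 45 mm either side of the middle; at the height of the lid (82 mm) when shut; can be straddled from above. Moves with the lid, at 202 mm from the hinge
- lid_hinge (a point): point on the lid's hinge axis (the axis is parallel to the case's y) at mid length, 82 mm above the bench
- clip_seat (a point): where the middle of the torch's axis lies when home in the clip: 50 mm above the bench, 10 mm to the -x side of the case's middle; axes as the case's, the torch lies along y, entry from straight above. A torch merely laid on the clip lies about 20 mm too high; pressing it in takes about 10 to 20 N. Between the forks the fingers have 74 mm free along y, down to 28 mm above the bench
- clip_fork (a point): the axis line of a seated torch at one of the two black plastic forks (the other is 86 mm away, at y = -43 mm from clip_seat; this at +43). Each is 12 mm wide: a flat seat 39 mm above the bench and, on the case's +x side, a fixed upright prong, face 11.5 mm from this point, flared top 71 mm above the bench
- jaw (a joint): angle in rad of the clip's sprung steel jaw: about 0 closed (also with the torch home), about 0.2 as the torch is pushed past, limit 0.45. Two joined claws at y = -57 and +57 mm from clip_seat, on its -x side; their round noses are about 61 mm above the bench, 5.5 mm from the seat point. Turns on a 6 mm shaft along y, 25 mm above the bench, under the seat
- torch: inspection torch: straight aluminium tube with dark ends, 22 mm diameter, 160 mm long, about 0.15 kg. Origin: its middle on its axis; x along the tube. Starts lying in the dock with its axis 41 mm above the bench
- dock: black charging dock fixed to the bench, base plate 120 x 70 x 12 mm with two saddles 14 mm wide at x = -45 and +45 mm that hold the torch (saddle floor 30 mm, cheeks to 38 mm above the bench, 17 mm either side). Origin: centre of its underside; the torch lies along its x; between the saddles the fingers have free room down to the 12 mm base plate
- board: bystander: green circuit board module lying flat, 120 x 90 x 22 mm, origin under its centre
- bottle: bystander: green water bottle, 66 mm diameter, 200 mm tall, origin under its centre
- tape_roll: bystander: yellow tape roll lying flat, 90 mm diameter, 24 mm high, origin under its centre
- screwdriver: bystander: screwdriver lying on the bench, 180 mm long, lies along its x
Things that resemble listed ones, but are neither listed nor needed, are in the scene too. What is shaped like the torch but turquoise is not meant.

How it is judged:
By the outcome, as a careful person would: the job done as asked, in the order asked, and still so for the second after the job is handed in, with the robot touching nothing.
It also fails if it takes over 61 s, if anything falls off the work surface, if the arm or the gripper's body presses on something with over 40 N, if the wrist force passes 120 N, or if a joint passes its speed limit or range.

## Robot

A 6-joint arm with a two-finger parallel gripper is mounted at the origin on the work surface. World frame = base frame: x ahead of the robot, y to its left, z up, the work surface at z = 0. Lengths are in mm, angles in degrees, forces in N, time in s.
With the tool pointing down it reaches from about 300 to 850 mm from the base axis. Payload 4.2 kg.
Tool frame: the origin (TCP) lies between the finger pads; the fingertips stand 22 mm ahead of it and the grasp point (between the pads) lies 3 mm ahead of it; z points along the fingers, y is the direction in which the jaws open and shut (so a half turn about z gives the same grasp; the last joint's range is limited). The gripper opens to 91 mm and grips with 3 to 60 N. Pads are 32 mm wide; open, the fingers measure 118 mm over their backs; the gripper's body (76 mm by 178 mm) begins 60 mm behind the grasp point.
Start: joints at [65.776, 18.312, 89.639, -0, 72.044, -1.146], TCP at [225.401, 528.997, 212.476] pointing down, gripper open.
Joint ranges: [-177.97, 177.97], [-48.28, 115.42], [12.27, 149.76], [-77.06, 257.06], [2.81, 150.46], [-146.56, 146.56]. Speed limits (degrees/s): [147.25, 147.25, 180, 180, 180, 180].

## Interface

Orientations are given as [roll, pitch, yaw] about the fixed x, y, z axes, in that order (R = Rz(yaw) Ry(pitch) Rx(roll)).
In Python, from workcell import * gives the robot as it stands.
- The arm moves only by the shell command python3 -m jog 'ROWS' [OPENING] [FORCE]. ROWS is text: rows parted by semicolons, each of 6 numbers parted by spaces: the shift along the tool's x, y, z in units of 0.5 m (1.0 is 0.5 m), then the turn, a rotation vector about the tool's x, y, z in units of pi/2 rad (1.0 is pi/2 rad). A call has 1 to 20 rows; each row is the pose to reach, as a shift and turn from the pose measured when the call began, along the tool's axes at that moment; what a row does not reach only later rows make up. A row lasts 1/12 s, in which the tool goes at most 41.7 mm and 7.16 degrees, less where a joint would pass 70% of its speed; a pose out of reach is approached as far as the arm can. A call with a number of a shift or a turn outside -1 to 1 is refused whole. A call with a gripper value outside its range is refused whole. OPENING is the opening, from -1 (shut) to 1 (fully open), set as the call begins (- or left out, the last holds). The fingers move at their own pace and stop on an object; FORCE is the grip in N (left out, the last holds). Time passes only in rows, so rows that repeat a pose let the fingers close. It gives the time, the measured TCP pose, the force and the opening at its end, in the units of the state.
- state(): the state, without advancing time (a new reading comes with each control period).
- grab_frame(name): name is "side" or "top" or "wrist"; returns the picture (480x640x3 uint8, red, green, blue); there is no depth.
- calibration(name): a dict with "mtx" (3x3 intrinsics, pixels), "distortion" ([k1, k2, p1, p2, k3] as OpenCV has them; the pictures are not rectified), "rvec" (rotation vector, rad) and "tvec" (3), from world to camera coordinates, as OpenCV has them. Camera axes: x right, y down, z forward; pixel columns grow to the right and rows downward; lengths in mm; the calibration is good to about 2 mm. A picture is of the moment at which its call begins: read the wrist's pose just before it. calibration takes no time and is no camera call; for the wrist camera it gives the pose at the moment of the call.
- job_done(): hands the job in, once; it reports no verdict.
Trained networks look in the newest picture that a camera, given by its name, has taken for a name from the list of things; names that differ only in an ending like _2 or _b are one class to them, and where a whole thing is asked for, a point or a joint stands for the part that bears it (a point fixed in the world has none). Each returns a list of dicts, best first, with "confidence" (0 to 1); they miss things now and then, are a little off and sometimes report something else, mostly with a low value. They report only what shows in the picture. A call takes as long as a camera call. They do not tell look-alikes from the thing itself.
- spot_in(query, camera): "rect" ([left, top, right, bottom] in pixels, round what is visible of it).
- tip_of(query, camera): "location" ([column, row] in pixels: a listed point, or the origin of a listed thing).
The state is a dict: "time_s": time; "qpos": joint angles; "qvel": joint speeds; "effort": joint torques, N m; "ee_pos": TCP position; "ee_rot": TCP orientation; "force": force on the tool from outside, world axes, zero at the start; "torque": the same for the moment, N m; "gripper_width": finger opening in mm.
Only numpy, scipy, OpenCV 4.12 (cv2) and the standard library are available. Lean on these libraries where they do the work, as an engineer would, in place of code of your own. Each camera call takes 0.05 s, during which the arm holds its last target. There are 200 camera calls.

## Working session

There is one attempt and no reset: what is moved stays moved. The work goes in short steps, Python scripts to look and compute and a shell command to move; the robot and the scene stay as the last step left them, time stands still between calls to the robot, and variables do not carry over. Pictures are saved under pics/ and viewed, about 8 in all and at most 12, crops included, and the job is handed in when it is done.

```bash
mkdir -p pics; ls; cat > h.py <<'E'
from workcell import *
import numpy as np, cv2
from scipy.spatial.transform import Rotation as R
def ray(cal,px):
    d=np.array(cal["distortion"],float);K=np.array(cal["mtx"],float)
    u=cv2.undistortPoints(np.array([[px]],float),K,d)[0,0]
    M=cv2.Rodrigues(np.array(cal["rvec"],float))[0];t=np.array(cal["tvec"],float).ravel()
    return -M.T@t, M.T@np.array([u[0],u[1],1.])
def atz(cal,px,z):
    o,d=ray(cal,px);return o+d*(z-o[2])/d[2]
def proj(cal,P):
    return cv2.projectPoints(np.array(P,float).reshape(-1,3),np.array(cal["rvec"],float),np.array(cal["tvec"],float),np.array(cal["mtx"],float),np.array(cal["distortion"],float))[0][:,0]
def save(n,im): cv2.imwrite("pics/"+n+".png",im[:,:,::-1])
E
python3 - <<'E'
from h import *
for c in("top","side"):
    im=grab_frame(c);save(c+"0",im);cal=calibration(c)
    print(c,ray(cal,(320,240)))
    for q,z in(("case",0),("lid_handle",82),("lid_hinge",82),("torch",41),("dock",0),("board",0),("bottle",0),("tape_roll",0),("screwdriver",8)):
        for r in tip_of(q,c)[:3]: print(q,round(r["confidence"],2),np.round(r["location"]),np.round(atz(cal,r["location"],z)))
print(state())
E
```

```text
pics
top (array([ 337.78747055, -117.93298372, 1214.34133516]), array([ 0.19680385, -0.01152636, -0.98042558]))
case 0.94 [215. 266.] [518. 146.   0.]
lid_handle 0.65 [260. 264.] [509.  18.  82.]
lid_hinge 0.87 [178. 262.] [517. 219.  82.]
torch 0.73 [458. 196.] [ 682. -495.   41.]
torch 0.66 [466. 313.] [ 380. -491.   41.]
torch 0.63 [344. 254.] [ 535. -192.   41.]
dock 0.76 [343. 255.] [ 540. -192.    0.]
board 0.67 [410. 254.] [ 538. -369.    0.]
board 0.53 [260. 261.] [529.  26.   0.]
bottle 0.8 [176. 175.] [772. 260.   0.]
tape_roll 0.56 [282. 169.] [784. -32.   0.]
side (array([ 353.14287974, -864.33159902,  701.55981006]), array([ 0.1970722 ,  0.75039821, -0.63106795]))
case 0.85 [286. 206.] [520. 144.   0.]
lid_handle 0.69 [291. 204.] [512.  31.  82.]
lid_hinge 0.65 [279. 166.] [520. 229.  82.]
torch 0.81 [230. 271.] [ 337. -129.   41.]
torch 0.78 [455. 382.] [ 682. -520.   41.]
torch 0.71 [326. 274.] [ 541. -196.   41.]
dock 0.68 [324. 286.] [ 538. -193.    0.]
dock 0.48 [400. 229.] [789. -44.   0.]
board 0.62 [350. 348.] [ 541. -371.    0.]
bottle 0.6 [359. 174.] [779. 258.   0.]
bottle 0.28 [287. 205.] [522. 147.   0.]
tape_roll 0.85 [399. 226.] [789. -32.   0.]
screwdriver 0.89 [419. 287.] [ 739. -261.    8.]
{'time_s': 1.0, 'qpos': array([ 6.57753074e+01,  1.83102243e+01,  8.96374354e+01,  1.09364644e-03,
        7.20440085e+01, -1.14649027e+00]), 'qvel': array([-0.01401058,  0.00962749,  0.09250597, -0.11708759, -0.02749374,
       -0.01771797]), 'effort': array([ 2.04579228e-03, -4.12363529e+01, -2.32236046e+01,  7.30775949e-02,
        3.75392928e-02,  1.16509750e-05]), 'ee_pos': array([225.40304486, 529.00907253, 212.50336172]), 'ee_rot': array([ 1.79991649e+02, -8.73511764e-04,  1.56921461e+02]), 'force': array([ 0.21791798,  0.37759465, -1.1280784 ]), 'torque': array([-0.04977629,  0.04226682, -0.03754754]), 'gripper_width': 91.20836770019298}
```

```bash
python3 - <<'E'
from h import *
t=cv2.imread("pics/top0.png");s=cv2.imread("pics/side0.png")
a=cv2.resize(t[140:350,130:510],(800,442))
cv2.imwrite("pics/t1.png",a)
cv2.imwrite("pics/s1.png",cv2.resize(s[110:420,170:530],(697,600)))
E
```

```text
(no output)
```

View pics/t1.png

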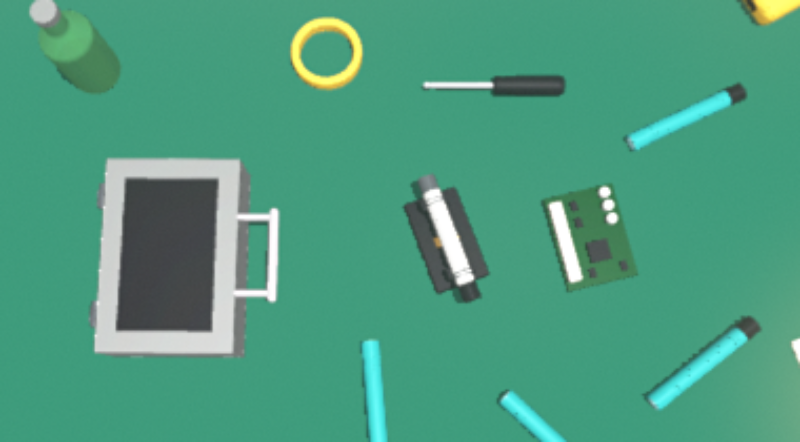

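View pics/s1.png

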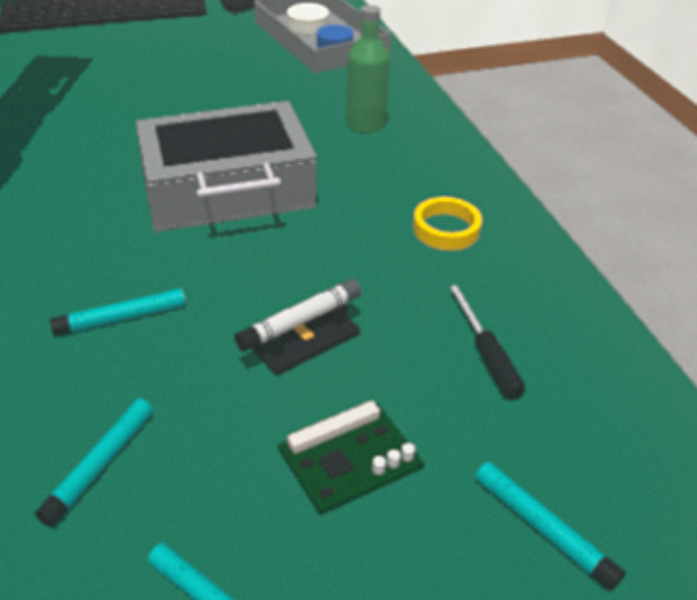

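Top crop: the case (lid corners at crop 107,158 / 241,160 / 234,355 / 95,352) has its handle on the right (272–275, 210–300). That means case +x points roughly along world +y. Four turquoise look-alikes lie at crop (685,118), (702,365), (375,390) and (530,415). The white/aluminium tube at crop (447,238) lies in the black dock, so it is the torch. The side crop shows the same at (300,315).

```bash
python3 - <<'E'
from h import *
cal=calibration("top");f=380/800
g=lambda x,y,z:atz(cal,(130+x*f,140+y*f),z)
c=[g(*p,86) for p in((107,158),(241,160),(234,355),(95,352))]
print("lid",np.round(c),np.round(np.mean(c,0)))
a=lambda p,q:np.degrees(np.arctan2(*(q-p)[1::-1]))
print("edges",[round(np.linalg.norm(c[i]-c[i-1])) for i in range(4)],[round(a(c[i-1],c[i]),1) for i in range(4)])
h=[g(275,210,85),g(272,300,85)];print("handle",np.round(h),a(h[1],h[0]),np.mean(h,0))
t=[g(427,182,41),g(471,293,41)];print("torch",np.round(t),a(t[1],t[0]),np.linalg.norm(t[1]-t[0]),np.mean(t,0))
s=state();print(proj(calibration("wrist"),[[509,22,82]]))
p=s["ee_pos"];M=R.from_euler("xyz",s["ee_rot"],degrees=True)
for T in([512,21,170],):
  print(M.inv().apply(np.array(T)-p)/500)
c=cv2.imread("pics/top0.png")[210:300,310:370];cv2.imwrite("pics/tc.png",cv2.resize(c,(400,600),interpolation=2))
E
```

```text
lid [[636. 216.  86.]
 [630.  56.  86.]
 [400.  62.  86.]
 [407. 222.  86.]] [518. 139.  86.]
edges [229, 160, 230, 159] [np.float64(-1.4), np.float64(-92.1), np.float64(178.5), np.float64(87.6)]
handle [[568.  16.  85.]
 [462.  19.  85.]] -1.7547506517984957 [515.25022988  17.58553049  85.        ]
torch [[ 608. -166.   41.]
 [ 470. -215.   41.]] 19.534522565342353 146.47296952836345 [ 539.35832268 -190.25061846   41.        ]
[[ 40.33683013 581.21606072]]
[-0.92559313 -0.7100292   0.08488913]
```

View pics/tc.png

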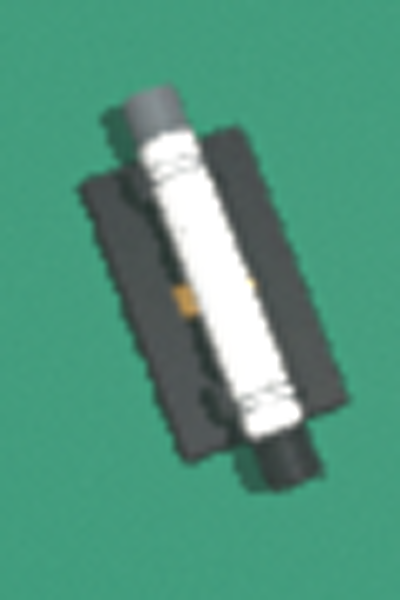

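The zoomed crop confirms it: a white tube with dark ends (152,105)→(292,470), lying in the black dock. I'll move above the handle.

```bash
python3 -m jog '-0.932 -0.715 0.085 0 0 -0.237;-0.932 -0.715 0.085 0 0 -0.237;-0.932 -0.715 0.085 0 0 -0.237;-0.932 -0.715 0.085 0 0 -0.237;-0.932 -0.715 0.085 0 0 -0.237;-0.932 -0.715 0.085 0 0 -0.237;-0.932 -0.715 0.085 0 0 -0.237;-0.932 -0.715 0.085 0 0 -0.237;-0.932 -0.715 0.085 0 0 -0.237;-0.932 -0.715 0.085 0 0 -0.237;-0.932 -0.715 0.085 0 0 -0.237;-0.932 -0.715 0.085 0 0 -0.237;-0.932 -0.715 0.085 0 0 -0.237;-0.932 -0.715 0.085 0 0 -0.237;-0.932 -0.715 0.085 0 0 -0.237;-0.932 -0.715 0.085 0 0 -0.237;-0.932 -0.715 0.085 0 0 -0.237;-0.932 -0.715 0.085 0 0 -0.237;-0.932 -0.715 0.085 0 0 -0.237' -0.12 20
python3 - <<'E'
from h import *
s=state();print(s["ee_pos"],s["ee_rot"]);cal=calibration("wrist")
im=grab_frame("wrist");save("w1",im)
for q,z in(("lid_handle",82),("lid_hinge",82)):
    for r in tip_of(q,"wrist")[:3]: print(q,round(r["confidence"],2),np.round(r["location"]),np.round(atz(cal,r["location"],z)))
print(proj(cal,[[514,17.5,82]]))
E
```

```text
time_s: 2.58
ee_pos: [513.3, 18.8, 170.1]
ee_rot: [180.0, -0.0, 178.4]
force: [0.3, -0.6, 0.4]
gripper_width: 40.1
[513.27405554  18.84869079 170.1397861 ] [ 1.79972007e+02 -6.89421103e-03  1.78358825e+02]
lid_handle 0.98 [326. 258.] [522.  24.  82.]
lid_hinge 0.77 [596. 252.] [523. 227.  82.]
[[317.06285466 247.50910692]]
```

View pics/w1.png

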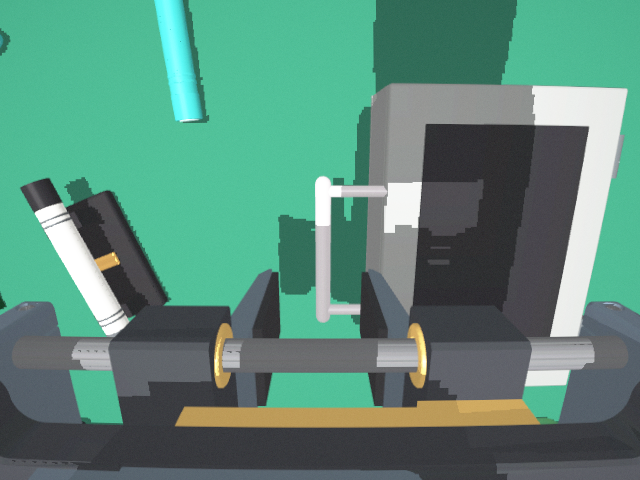

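The wrist view shows the bar at column 323, rows 180–320, between the fingers. I estimate its y at about 20. Descending to straddle it, then gripping.

```bash
python3 -m jog '0 0.003 0.06 0 0 0;0 0.003 0.12 0 0 0;0 0.003 0.17 0 0 0;0 0.003 0.17 0 0 0;0 0.003 0.17 0 0 0'; python3 -m jog '0 0 0 0 0 0;0 0 0 0 0 0;0 0 0 0 0 0;0 0 0 0 0 0;0 0 0 0 0 0;0 0 0 0 0 0' -1 15
```

```text
time_s: 3.15
ee_pos: [512.9, 20.6, 84.8]
ee_rot: [180.0, -0.1, 178.4]
force: [0.3, -0.4, -0.0]
gripper_width: 39.8
time_s: 3.65
ee_pos: [513.4, 21.0, 85.7]
ee_rot: [179.9, -0.0, 178.4]
force: [-2.4, 0.4, 17.9]
gripper_width: 3.2
```

```bash
python3 - <<'E'
from h import *
print(state()["gripper_width"],state()["force"])
w=grab_frame("wrist");s=grab_frame("side")
a=cv2.resize(w,(480,360));b=cv2.resize(s[130:290,200:360],(320,320))
o=np.zeros((360,800,3),np.uint8);o[:,:480]=a;o[:320,480:]=b;save("c1",o)
E
```

```text
3.1844435463937595 [-2.43526972  0.36513522 17.88195998]
```

View pics/c1.png

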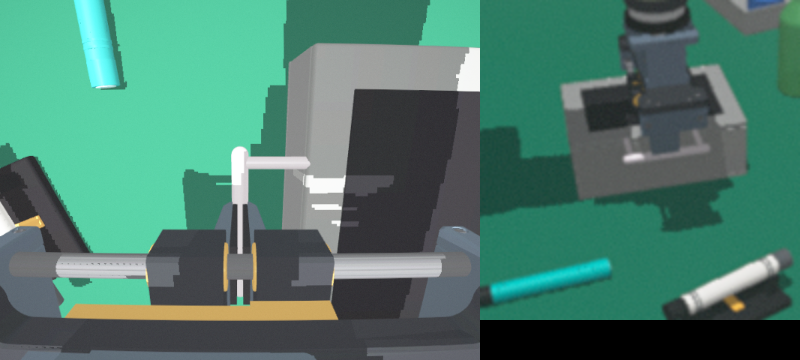

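The wrist view (left half) shows the bar at column 240, captured between the closed fingers. The pads are probably grooved, which would explain the small width reading. I'll try a 20° lift along the arc.

```bash
python3 -m jog '0 0.0004 -0.018 0 0 0;0 0.0015 -0.0352 0 0 0;0 0.0035 -0.053 0 0 0;0 0.0061 -0.0702 0 0 0;0 0.0095 -0.088 0 0 0;0 0.0138 -0.1046 0 0 0;0 0.019 -0.122 0 0 0;0 0.0244 -0.1382 0 0 0;0 0.0244 -0.1382 0 0 0' -1 20
python3 - <<'E'
from h import *
w=grab_frame("wrist");s=grab_frame("side")
a=cv2.resize(w,(480,360));b=cv2.resize(s[110:270,200:360],(320,320))
o=np.zeros((360,800,3),np.uint8);o[:,:480]=a;o[:320,480:]=b;save("c2",o)
E
```

```text
time_s: 4.5
ee_pos: [515.2, 33.6, 157.5]
ee_rot: [179.9, 0.2, 178.4]
force: [-0.1, 0.2, 0.9]
gripper_width: 0.3
```

View pics/c2.png

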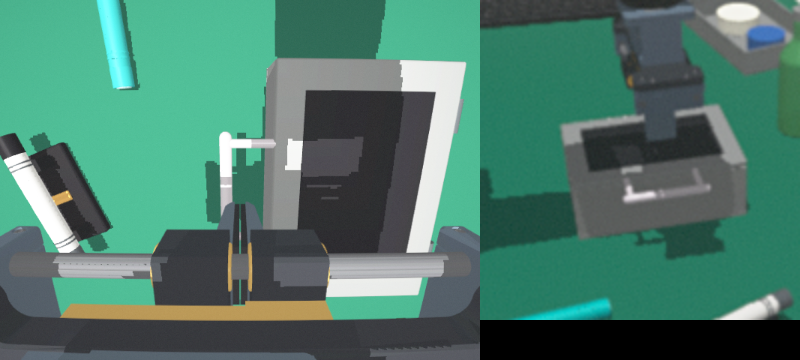

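The lid stayed shut and the bar slipped out below the fingers. I'll triangulate the bar's real height from the saved views.

```bash
python3 - <<'E'
from h import *
s=state();cal=calibration("wrist")
M=cv2.Rodrigues(np.array(cal["rvec"],float))[0];t=np.array(cal["tvec"],float).ravel()
Rt=R.from_euler("xyz",s["ee_rot"],degrees=True).as_matrix()
Rc=Rt.T@M.T; tc=Rt.T@(-M.T@t-s["ee_pos"])   # camera in tool
print("cam in tool",tc)
def calat(pos,rot):
    Rw=R.from_euler("xyz",rot,degrees=True).as_matrix()
    C=np.array(pos)+Rw@tc; Mw=(Rw@Rc).T
    d=dict(cal);d["rvec"]=cv2.Rodrigues(Mw)[0];d["tvec"]=-Mw@C;return d
obs=[(calat([513.3,18.8,170.1],[180,0,178.4]),(323,180)),(calat([513.4,21,85.7],[179.9,0,178.4]),(320,200)),(cal,(300,178))]
ct=calibration("top");obs.append((ct,(130+272*.475,140+300*.475-1)))
def tri(o):
    A=np.zeros((3,3));b=np.zeros(3)
    for c,p in o:
        O,d=ray(c,p);d/=np.linalg.norm(d);P=np.eye(3)-np.outer(d,d);A+=P;b+=P@O
    return np.linalg.solve(A,b)
print(tri(obs),tri(obs[:3]),tri(obs[:2]))
X=tri(obs);print([proj(c,X)[0]-p for c,p in obs])
for c,p in obs: print(atz(c,p,82))
# other end w1 (323,320)
print(atz(obs[0][0],(323,320),82))
for q in("lid_handle","lid_hinge"):
    print(q,[ (r["confidence"],r["location"],atz(cal,r["location"],82)) for r in tip_of(q,"wrist")[:2]])
E
```

```text
cam in tool [  78.98656236    0.49031325 -173.11377837]
[466.39070668  22.23259004  67.20203299] [462.41905661  23.00607447  96.21115993] [466.43273672  23.00030731  72.70670858]
[array([-1.10926378, -0.9246563 ]), array([-1.53051152, -1.86460917]), array([1.12102043, 2.7411291 ]), array([-0.34527392,  0.1032105 ])]
[465.33015293  22.9441492   82.        ]
[464.8362981   23.02433257  82.        ]
[462.81657434  22.33568963  82.        ]
[464.96637363  19.58175174  82.        ]
[572.78396961  20.3080159   82.        ]
lid_handle [(0.91, [305.1, 258.8], array([518.55238557,  23.57157398,  82.        ]))]
lid_hinge [(0.95, [584.6, 257.0], array([522.84298348, 222.0848031 ,  82.        ]))]
```

```bash
python3 - <<'E'
from h import *
ct=calibration("top");cs=calibration("side")
def tri(o):
    A=np.zeros((3,3));b=np.zeros(3)
    for c,p in o:
        O,d=ray(c,p);d/=np.linalg.norm(d);P=np.eye(3)-np.outer(d,d);A+=P;b+=P@O
    return np.linalg.solve(A,b)
f=.475
for n,tp,sp in(("bar lo",(272,298),(202,190)),("bar hi",(275,212),(277,181)),("lid c front lo",(234,355),(150,182)),("lid front hi",(241,160),(316,158))):
    print(n,tri([(ct,(130+tp[0]*f,140+tp[1]*f)),(cs,(170+sp[0]/1.936,110+sp[1]/1.936))]))
s=state();print(s["ee_pos"])
print("expected side px tips, tcp",proj(cs,[s["ee_pos"],s["ee_pos"]-[0,0,22]]))
b=grab_frame("side");save("sideN",b)
c=b[120:240,240:360]
wr=cv2.imread("pics/c1.png")[:,480:][:320]
o=np.zeros((400,800,3),np.uint8);o[:,:400]=cv2.resize(c,(400,400),interpolation=2)
o[:,400:]=cv2.resize(wr[:,:,::-1][40:240,80:280],(400,400),interpolation=2);save("c3",o)
# c1 crop: side px = 200+u/2,130+v/2 ; shown region u 80..280, v 40..240 ->x2
for P in([513.4,21,85.7],[513.4,21,63.7],[513.4,21,82]): 
    q=proj(cs,[P])[0]; print("in c3 right:",400+((q[0]-200)*2-80)*2,((q[1]-130)*2-40)*2)
for P in(s["ee_pos"],s["ee_pos"]-[0,0,22]):
    q=proj(cs,[P])[0]; print("in c3 left:",(q-[240,120])*400/120)
E
```

```text
bar lo [466.63813539  18.95954012  86.28711581]
bar hi [566.8232166   16.06491915  83.61503089]
lid c front lo [403.69921241  63.03656146  81.52271174]
lid front hi [631.61853799  56.8889719   82.29785262]
[513.66735886  33.01757681 155.14697495]
expected side px tips, tcp [[289.35808937 178.85065938]
 [289.82174431 186.54303254]]
in c3 right: 606.7597485471836 220.4750999791197
in c3 right: 608.4697882509683 249.09090872116667
in c3 right: 607.0498685493576 225.3366873804987
in c3 left: [164.52696457 196.1688646 ]
in c3 left: [166.07248104 221.81010847]
```

View pics/c3.png

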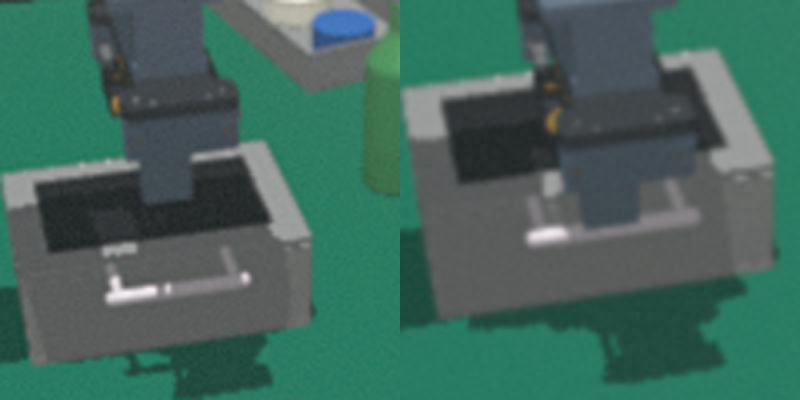

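```bash
python3 - <<'E'
from h import *
s=state();cal=calibration("wrist")
Rt=R.from_euler("xyz",s["ee_rot"],degrees=True).as_matrix()
for z in(-5,0,5,10,16,22):
    print(z,[np.round(proj(cal,s["ee_pos"]+Rt@np.array([16,y,z]))[0]) for y in(-20,20,-33,33)])
E
python3 - <<'E'
import cv2
im=cv2.imread('pics/w1.png')[230:370,200:440]
cv2.imwrite('pics/w1c.png',cv2.resize(im,(800,467),interpolation=2))
E
```

```text
-5 [array([277., 271.]), array([360., 271.]), array([250., 271.]), array([388., 271.])]
0 [array([278., 267.]), array([359., 267.]), array([251., 267.]), array([386., 267.])]
5 [array([279., 264.]), array([358., 264.]), array([253., 264.]), array([384., 264.])]
10 [array([280., 261.]), array([357., 261.]), array([255., 261.]), array([383., 261.])]
16 [array([281., 257.]), array([356., 257.]), array([257., 257.]), array([381., 257.])]
22 [array([282., 253.]), array([355., 254.]), array([258., 253.]), array([379., 254.])]
```

View pics/w1c.png

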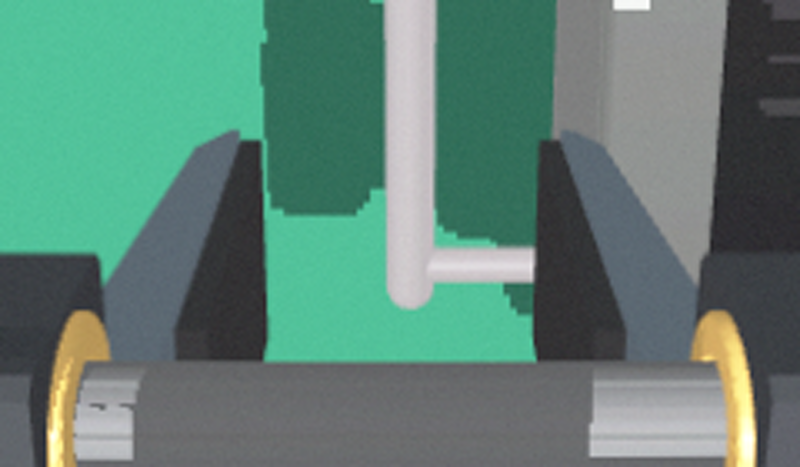

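The pad tips appear at crop (262,140) and (540,140), i.e. (279,272) and (362,272). That fits tips only about 0–5 mm from the reported TCP, not 22 mm ahead of it. The side view and the slipped grip say the same. So I'll treat the fingertips as being at about the TCP (grasp point about 19 mm behind it) and regrip 22 mm lower. That height is safe under either reading.

```bash
python3 -m jog '-0.006 -0.026 0 0 0 0;-0.006 -0.026 0 0 0 0;-0.006 -0.026 0 0 0 0;-0.006 -0.026 0.05 0 0 0;-0.006 -0.026 0.1 0 0 0;-0.006 -0.026 0.15 0 0 0;-0.006 -0.026 0.184 0 0 0;-0.006 -0.026 0.184 0 0 0;-0.006 -0.026 0.184 0 0 0' -0.12; python3 -m jog '0 0 0 0 0 0;0 0 0 0 0 0;0 0 0 0 0 0;0 0 0 0 0 0;0 0 0 0 0 0;0 0 0 0 0 0' -1 20
```

```text
time_s: 5.5
ee_pos: [515.6, 20.3, 62.5]
ee_rot: [180.0, -0.2, 178.4]
force: [0.7, -0.8, -0.6]
gripper_width: 40.0
time_s: 6.0
ee_pos: [516.1, 21.0, 63.2]
ee_rot: [179.9, -0.1, 178.3]
force: [-0.7, 4.3, 3.0]
gripper_width: 10.1
```

Width is 10 mm, so the bar is held. Opening along the arc to 60°.

```bash
python3 -m jog '0 0.0015 -0.0352 0 0 0;0 0.0061 -0.0702 0 0 0;0 0.0138 -0.1046 0 0 0;0 0.0244 -0.1382 0 0 0;0 0.0379 -0.1707 0 0 0;0 0.0541 -0.202 0 0 0;0 0.0731 -0.2317 0 0 0;0 0.0945 -0.2597 0 0 0;0 0.1183 -0.2857 0 0 0;0 0.1443 -0.3095 0 0 0;0 0.1723 -0.3309 0 0 0;0 0.202 -0.3499 0 0 0;0 0.202 -0.3499 0 0 0' -1 20; python3 -c "
from h import *
save('w2',grab_frame('wrist'))"
```

```text
time_s: 7.08
ee_pos: [518.8, 125.9, 237.0]
ee_rot: [179.6, -0.2, 178.5]
force: [2.8, 6.0, -12.7]
gripper_width: 10.2
```

```bash
python3 -m jog '0 0.0294 -0.0182 0 0 0;0 0.062 -0.0316 0 0 0;0 0.0956 -0.0422 0 0 0;0 0.13 -0.0498 0 0 0;0 0.165 -0.0544 0 0 0;0 0.2 -0.056 0 0 0;0 0.2354 -0.0544 0 0 0;0 0.2704 -0.0498 0 0 0;0 0.3048 -0.0422 0 0 0;0 0.3184 -0.0384 0 0 0;0 0.3184 -0.0384 0 0 0' -1 20; python3 -c "
from h import *
save('w3',grab_frame('wrist'))"
```

```text
time_s: 8.05
ee_pos: [523.1, 284.6, 255.9]
ee_rot: [179.7, -0.3, 178.5]
force: [0.6, -0.2, -0.0]
gripper_width: 10.3
```

```bash
python3 -m jog '0 0.007 0.002 0 0 0;0 0.014 0.005 0 0 0;0 0.016 0.006 0 0 0;0 0.016 0.006 0 0 0'; python3 -m jog '0 0 0 0 0 0;0 0 0 0 0 0;0 0 0 0 0 0;0 0 -0.05 0 0 0;0 0 -0.1 0 0 0;0 0 -0.2 0 0 0;0 0 -0.2 0 0 0' -0.12
python3 - <<'E'
from h import *
for c in("top","side"):
    save(c+"2",grab_frame(c));cal=calibration(c)
    for q,z in(("lid_handle",273),("lid_hinge",82),("clip_seat",50),("clip_fork",50),("jaw",50),("torch",41),("case",0)):
        for r in tip_of(q,c)[:2]: print(q,round(r["confidence"],2),np.round(r["location"]),np.round(atz(cal,r["location"],z)))
E
```

```text
time_s: 8.43
ee_pos: [523.3, 291.5, 253.5]
ee_rot: [179.7, -0.2, 178.5]
force: [0.8, -0.2, 1.6]
gripper_width: 10.8
time_s: 9.02
ee_pos: [525.4, 291.7, 360.1]
ee_rot: [179.4, 0.3, 178.5]
force: [-0.3, -0.3, 0.3]
gripper_width: 40.2
lid_handle 0.89 [120. 248.] [519. 285. 273.]
lid_handle 0.49 [364. 182.] [ 650. -226.  273.]
lid_hinge 0.92 [173. 260.] [523. 233.  82.]
lid_hinge 0.7 [408. 253.] [ 527. -348.   82.]
clip_seat 0.86 [217. 263.] [517. 130.  50.]
clip_fork 0.94 [214. 280.] [476. 137.  50.]Traceback (most recent call last):
  File "<stdin>", line 5, in <module>
ValueError: it knows: board, bottle, case, clip_fork, clip_seat, dock, lid_handle, lid_hinge, screwdriver, tape_roll, torch
```

```bash
python3 -m jog '0.016 -0.08 0 0 0 0;0.016 -0.16 0 0 0 0;0.016 -0.24 0.04 0 0 0;0.016 -0.32 0.12 0 0 0;0.016 -0.32 0.12 0 0 0;0.016 -0.32 0.12 0 0 0;0.016 -0.32 0.12 0 0 0'
python3 - <<'E'
from h import *
s=state();print(s["ee_pos"],s["ee_rot"]);cal=calibration("wrist")
w=grab_frame("wrist");save("w4",w)
for q,z in(("clip_seat",50),("clip_fork",50),("lid_hinge",82),("lid_handle",273),("case",0)):
    for r in tip_of(q,"wrist")[:2]: print(q,round(r["confidence"],2),np.round(r["location"]),np.round(atz(cal,r["location"],z),1))
E
```

```text
time_s: 9.85
ee_pos: [509.7, 130.7, 289.3]
ee_rot: [179.8, -0.6, 178.4]
force: [-0.4, -0.6, 0.1]
gripper_width: 39.8
[509.67898639 130.70358883 289.34226213] [179.80670583  -0.63609371 178.39421972]
clip_seat 0.63 [320. 216.] [517.1 132.3  50. ]
clip_seat 0.28 [601. 303.] [634.9 477.6  50. ]
clip_fork 0.57 [319. 182.] [479.3 131.8  50. ]
lid_hinge 0.92 [411. 226.] [523.6 227.3  82. ]
lid_handle 0.95 [600. 300.] [524.4 290.5 273. ]
case 0.9 [330. 212.] [522.3 144.7   0. ]
```

View pics/w4.png

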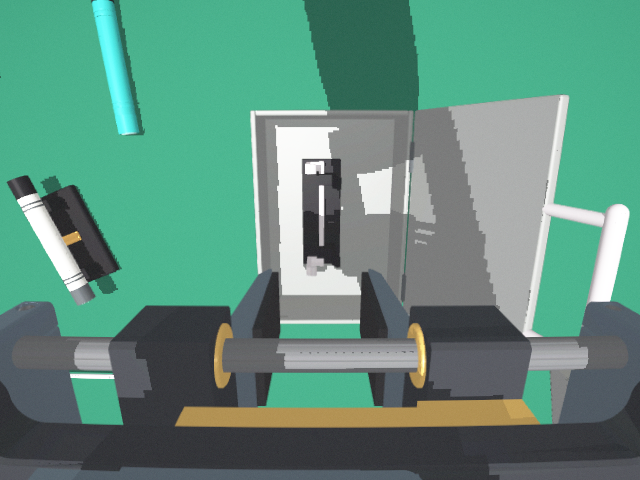

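The lid is open (handle at 618,215). The clip's base is dark, at (322,210) inside the case, with forks near rows 168 and 262. The torch is in its dock from (20,185) to (84,297). I'll compute the poses.

```bash
python3 - <<'E'
from h import *
cal=calibration("wrist");ct=calibration("top")
a=lambda p,q:np.degrees(np.arctan2(*(q-p)[1::-1]))
c=[atz(cal,p,78) for p in((252,112),(412,112),(262,322),(409,322))]
print("rim",np.round(c,1),np.mean(c,0))
print("clip base pts",np.round([atz(cal,p,z) for p,z in(((302,158),39),((340,158),39),((322,160),39),((322,270),39),((304,265),39),((340,265),39))],1))
e=[atz(cal,(19,181),41),atz(cal,(84,297),41)];print("torch w",np.round(e,1),np.mean(e,0),a(e[0],e[1]))
e=[atz(ct,(310+152/6.667,210+92/6.667),41),atz(ct,(310+292/6.667,210+482/6.667),41)];print("torch t",np.round(e,1),np.mean(e,0),a(e[1],e[0]),np.linalg.norm(e[0]-e[1]))
# white section band limits
e=[atz(ct,(310+165/6.667,210+140/6.667),46),atz(ct,(310+272/6.667,210+430/6.667),46)];print("white",np.round(e,1),np.mean(e,0),a(e[1],e[0]))
for q,z in(("torch",41),("dock",0)):
    for r in tip_of(q,"wrist")[:4]: print(q,round(r["confidence"],2),np.round(r["location"]),np.round(atz(cal,r["location"],z),1))
E
```

```text
rim [[408.3  69.7  78. ]
 [411.9 226.8  78. ]
 [636.   64.5  78. ]
 [640.6 233.2  78. ]] [524.19217191 148.53812115  78.        ]
clip base pts [[456.  115.4  39. ]
 [457.  157.6  39. ]
 [458.7 137.6  39. ]
 [588.7 134.7  39. ]
 [581.7 113.2  39. ]
 [582.8 156.5  39. ]]
torch w [[ 470.9 -212.7   41. ]
 [ 616.8 -163.4   41. ]] [ 543.85168227 -188.05980115   41.        ] 18.688635836116667
torch t [[ 615.4 -165.9   41. ]
 [ 462.4 -214.6   41. ]] [ 538.92632403 -190.26164688   41.        ] 17.666020440659473 160.57984168895376
white [[ 595.1 -170.2   46. ]
 [ 481.8 -207.4   46. ]] [ 538.44376253 -188.77192748   46.        ] 18.178549417418886
torch 0.74 [ 50. 241.] [ 543.7 -190.5   41. ]
torch 0.55 [116.  61.] [349.3 -76.6  41. ]
dock 0.8 [ 73. 236.] [ 548.8 -190.     0. ]
```

```bash
python3 -m jog '-0.0785 -0.6395 0.338 0 0 -0.218;-0.0785 -0.6395 0.338 0 0 -0.218;-0.0785 -0.6395 0.338 0 0 -0.218;-0.0785 -0.6395 0.338 0 0 -0.218;-0.0785 -0.6395 0.338 0 0 -0.218;-0.0785 -0.6395 0.338 0 0 -0.218;-0.0785 -0.6395 0.338 0 0 -0.218;-0.0785 -0.6395 0.338 0 0 -0.218;-0.0785 -0.6395 0.338 0 0 -0.218;-0.0785 -0.6395 0.338 0 0 -0.218;-0.0785 -0.6395 0.338 0 0 -0.218;-0.0785 -0.6395 0.338 0 0 -0.218;-0.0785 -0.6395 0.338 0 0 -0.218' 0.1
python3 - <<'E'
from h import *
s=state();print(s["ee_pos"],s["ee_rot"]);cal=calibration("wrist")
w=grab_frame("wrist");save("w5",w)
for q,z in(("torch",41),("dock",0)):
    for r in tip_of(q,"wrist")[:3]: print(q,round(r["confidence"],2),np.round(r["location"]),np.round(atz(cal,r["location"],z),1))
# white tube mask centre line
m=((w.min(2)>150)&(w.max(2).astype(int)-w.min(2)<30)).astype(np.uint8)[:340]
n,l,st,ce=cv2.connectedComponentsWithStats(m)
for i in np.argsort(-st[1:,4])[:3]+1:
    ys,xs=np.where(l==i);print(st[i],ce[i],[np.round(atz(cal,(np.mean(xs[ys==r]),r),41),1) for r in (ys.min()+15,ys.max()-15) if (ys==r).any()])
print(proj(cal,[s["ee_pos"]]))
E
```

```text
time_s: 11.33
ee_pos: [541.4, -187.0, 121.8]
ee_rot: [179.7, -0.2, -161.8]
force: [0.0, 1.0, -0.3]
gripper_width: 50.2
[ 541.36117854 -187.03468186  121.8022475 ] [ 179.7004322    -0.19830683 -161.75006122]
torch 0.62 [541.   8.] [ 350.6 -105.4   41. ]
torch 0.56 [319. 248.] [ 539.9 -187.7   41. ]
[ 302  165   33  149 4560] [318.79276316 237.27039474] [array([ 495.2, -204.1,   41. ]), array([ 576.5, -175.1,   41. ])]
[ 120  104   29  139 3591] [134.36201615 172.04427736] [array([ 494.6, -330.2,   41. ]), array([ 565.6, -314.4,   41. ])]
[ 39 179  26  18 368] [ 51.37228261 187.25543478] [array([ 561.4, -377.5,   41. ]), array([ 551.9, -377.2,   41. ])]
[[319.59563099 297.17776566]]
```

Torch centre line agrees with the TCP to within 1 mm. Descending and gripping.

```bash
python3 -m jog '0 -0.001 0.06 0 0 -0.005;0 -0.001 0.12 0 0 -0.005;0 -0.001 0.17 0 0 -0.005;0 -0.001 0.196 0 0 -0.005;0 -0.001 0.196 0 0 -0.005;0 -0.001 0.196 0 0 -0.005'; python3 -m jog '0 0 0 0 0 0;0 0 0 0 0 0;0 0 0 0 0 0;0 0 0 0 0 0;0 0 0 0 0 0' -1 55;  python3 -m jog '0 0 -0.04 0 0 0;0 0 -0.1 0 0 0;0 0 -0.17 0 0 0;0 0 -0.25 0 0 0;0 0 -0.33 0 0 0;0 0 -0.34 0 0 0;0 0 -0.34 0 0 0'
```

```text
time_s: 11.98
ee_pos: [541.0, -186.5, 23.9]
ee_rot: [179.7, -0.2, -161.2]
force: [0.7, -0.2, 0.8]
gripper_width: 50.1
time_s: 12.4
ee_pos: [541.4, -186.7, 24.7]
ee_rot: [179.7, -0.2, -161.2]
force: [-0.5, 0.4, 3.0]
gripper_width: 21.0
time_s: 12.98
ee_pos: [543.6, -187.8, 197.9]
ee_rot: [180.0, 0.2, -161.2]
force: [-0.0, -0.7, -1.8]
gripper_width: 21.0
```

```bash
python3 -m jog '-0.157 0.626 0.036 0 0 0.229;-0.157 0.626 0.036 0 0 0.229;-0.157 0.626 0.036 0 0 0.229;-0.157 0.626 0.036 0 0 0.229;-0.157 0.626 0.036 0 0 0.229;-0.157 0.626 0.036 0 0 0.229;-0.157 0.626 0.036 0 0 0.229;-0.157 0.626 0.036 0 0 0.229;-0.157 0.626 0.036 0 0 0.229;-0.157 0.626 0.036 0 0 0.229;-0.157 0.626 0.036 0 0 0.229;-0.157 0.626 0.036 0 0 0.229;-0.157 0.626 0.036 0 0 0.229'
python3 - <<'E'
from h import *
s=state();print(s["ee_pos"],s["ee_rot"],s["gripper_width"]);cal=calibration("wrist")
w=grab_frame("wrist");save("w6",w)
for q,z in(("clip_seat",50),("clip_fork",50),("lid_hinge",82),("torch",s["ee_pos"][2]+16.5)):
    for r in tip_of(q,"wrist")[:2]: print(q,round(r["confidence"],2),np.round(r["location"]),np.round(atz(cal,r["location"],z),1))
c=w[60:330,180:460];cv2.imwrite("pics/w6c.png",cv2.resize(c[:,:,::-1],(622,600),interpolation=2))
E
```

```text
time_s: 14.07
ee_pos: [517.2, 132.3, 179.7]
ee_rot: [180.0, 0.1, 178.0]
force: [-0.3, 0.4, -1.7]
gripper_width: 20.7
[517.19562807 132.32965649 179.69367666] [1.79971251e+02 8.93016445e-02 1.78042679e+02] 20.70873279361085
clip_fork 0.45 [319. 313.] [592.2 130.   50. ]
lid_hinge 0.8 [442. 249.] [525.3 225.3  82. ]
torch 0.86 [43. 25.] [392.8  30.2 196.2]
torch 0.83 [317. 308.] [514.8 131.6 196.2]
```

View pics/w6c.png

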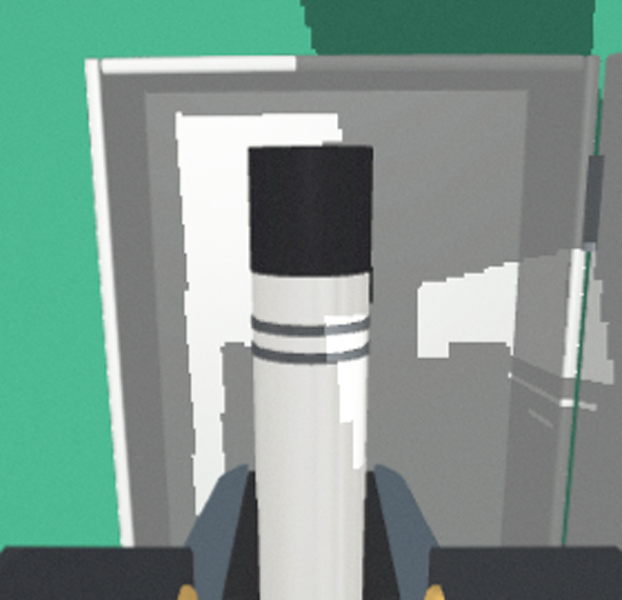

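The torch is held square, end cap at crop column 311. One relative check of torch versus rim in this view.

```bash
python3 - <<'E'
from h import *
cal=calibration("wrist");s=state();f=.45
g=lambda u,v,z:np.round(atz(cal,(180+u*f,60+v*f),z),1)
print("rim corners",g(85,60,78),g(600,57,78),"inner floor edges r",g(527,92,5),g(145,94,5))
print("cap end L,R",g(249,148,191),g(372,148,191),"tube by fingers",g(257,480,200),g(368,480,200))
print(s["ee_pos"])
E
```

```text
rim corners [405.2  67.6  78. ] [409.2 227.   78. ] inner floor edges r [414.  222.8   5. ] [410.  72.   5.]
cap end L,R [435.2 124.8 191. ] [436.  147.8 191. ] tube by fingers [497.9 123.7 200. ] [498.6 145.6 200. ]
[517.41153349 133.09162711 180.25683311]
```

Torch axis y≈134.1 and seat y≈133.8 (rim centre), which agrees with the lid arc. Descending to just above contact.

```bash
python3 -m jog '0 0 0.06 0 0 0;0 0 0.12 0 0 0;0 0 0.18 0 0 0;0 0 0.23 0 0 0;0 0 0.23 0 0 0;0 0 0.23 0 0 0'; python3 -m jog '0 0 0.01 0 0 0;0 0 0.02 0 0 0;0 0 0.026 0 0 0;0 0 0.026 0 0 0'
```

```text
time_s: 14.82
ee_pos: [517.2, 132.9, 64.7]
ee_rot: [180.0, 0.0, 178.1]
force: [0.4, 0.5, -1.5]
gripper_width: 21.0
time_s: 15.15
ee_pos: [519.1, 134.4, 53.4]
ee_rot: [179.8, 0.3, 178.0]
force: [1.2, 4.8, 0.5]
gripper_width: 21.0
```

```bash
python3 -m jog '0 0 0.01 0 0 0;0 0 0.02 0 0 0;0 0 0.026 0 0 0;0 0 0.026 0 0 0'; python3 -m jog '0 0 0.005 0 0 0;0 0 0.01 0 0 0;0 0 0.015 0 0 0;0 0 0.015 0 0 0'
```

```text
time_s: 15.48
ee_pos: [520.7, 133.6, 42.2]
ee_rot: [179.8, 0.5, 178.1]
force: [1.3, -3.5, 3.6]
gripper_width: 21.0
time_s: 15.82
ee_pos: [521.9, 133.6, 35.8]
ee_rot: [179.9, 0.7, 178.2]
force: [1.4, -0.6, 1.7]
gripper_width: 21.3
```

```bash
python3 -m jog '0.002 0 0.004 0 0 0;0.002 0 0.008 0 0 0;0.002 0 0.008 0 0 0'; python3 -m jog '0 0 0.004 0 0 0;0 0 0.008 0 0 0;0 0 0.008 0 0 0'
```

```text
time_s: 16.07
ee_pos: [522.3, 133.5, 33.5]
ee_rot: [179.8, 0.9, 178.2]
force: [-0.0, -1.1, 11.3]
gripper_width: 21.0
time_s: 16.32
ee_pos: [522.4, 133.5, 33.4]
ee_rot: [179.8, 1.0, 178.2]
force: [-7.7, -2.1, 28.9]
gripper_width: 21.0
```

Hard stop at TCP z 33.4, as predicted for home, with the force rising. I'll level the 1° pitch, release, and retreat.

```bash
python3 -m jog '0 0 0.003 0 -0.006 0;0 0 0.004 0 -0.011 0;0 0 0.004 0 -0.011 0'; python3 -m jog '0 0 0 0 0 0;0 0 0 0 0 0;0 0 0 0 0 0;0 0 -0.02 0 0 0;0 0 -0.06 0 0 0;0 0 -0.12 0 0 0;0 0 -0.2 0 0 0;0 0 -0.28 0 0 0;0 0 -0.36 0 0 0;0 0 -0.4 0 0 0;0 0 -0.4 0 0 0;0 0 -0.4 0 0 0' -0.05 20
python3 - <<'E'
from h import *
s=state();print(s["ee_pos"],s["ee_rot"]);cal=calibration("wrist")
w=grab_frame("wrist");save("w7",w);sd=grab_frame("side");save("side7",sd);save("top7",grab_frame("top"))
for c in("wrist","top","side"):
  k=calibration(c)
  for q,z in(("torch",50),("lid_handle",273),("clip_seat",50)):
    for r in tip_of(q,c)[:1 if q!="torch" else 4]: print(c,q,round(r["confidence"],2),np.round(r["location"]),np.round(atz(k,r["location"],z),1))
o=np.zeros((480,800,3),np.uint8);o[:,:400]=cv2.resize(w[40:340,190:440],(400,480));o[:400,400:]=cv2.resize(sd[90:250,210:370],(400,400));save("c7",o)
E
```

```text
time_s: 16.57
ee_pos: [522.8, 133.5, 33.5]
ee_rot: [179.8, 2.1, 178.2]
force: [-2.9, -1.1, 16.1]
gripper_width: 21.1
time_s: 17.57
ee_pos: [515.9, 133.2, 234.7]
ee_rot: [179.8, 2.2, 178.2]
force: [-0.3, -1.1, -0.7]
gripper_width: 43.7
[515.92288296 133.1773906  234.65701659] [179.78699084   2.20470972 178.23321816]
wrist torch 0.83 [319. 216.] [518.  133.2  50. ]
wrist torch 0.58 [76. 24.] [341.9 -68.9  50. ]
wrist torch 0.46 [322. 217.] [519.4 135.4  50. ]
wrist clip_seat 0.71 [320. 216.] [517.5 133.6  50. ]
top torch 0.84 [310. 334.] [ 336.2 -101.6   50. ]
top torch 0.78 [394. 351.] [ 291.6 -306.6   50. ]
top torch 0.72 [465. 313.] [ 379.4 -485.9   50. ]
top torch 0.71 [218. 263.] [518.  127.4  50. ]
top lid_handle 0.95 [120. 248.] [518.6 283.1 273. ]
top clip_seat 0.92 [216. 260.] [524.8 134.4  50. ]
side torch 0.94 [218. 348.] [ 293.1 -342.9   50. ]
side torch 0.91 [230. 271.] [ 336.6 -141.3   50. ]
side torch 0.9 [286. 197.] [516.1 112.7  50. ]
side torch 0.83 [453. 381.] [ 676.3 -522.2   50. ]
side lid_handle 0.28 [288. 207.] [ 456.4 -253.1  273. ]
side clip_seat 0.6 [286. 192.] [520.3 139.7  50. ]
```

View pics/c7.png

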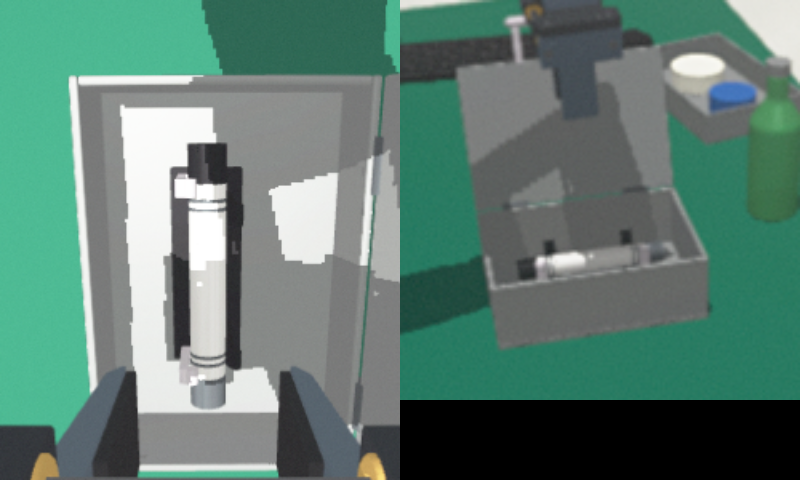

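The torch lies in the forks: left half, tube from (207,145) to (207,405), with the claws visible at (184,187) and (190,372). The lid is open. My levelling turned the wrong way (pitch 2°), so one end could sit slightly high. I'll level the tool, press the middle gently with closed fingertips, and read the height at contact.

```bash
python3 -m jog '0 0 0 0 0.012 0;0 0 0 0 0.024 0;0 0 0 0 0.024 0;0 0 0 0 0.024 0;0 0 0 0 0.024 0' -1 20; python3 -m jog '-0.004 0.001 0.06 0 0 0;-0.004 0.001 0.12 0 0 0;-0.004 0.001 0.18 0 0 0;-0.004 0.001 0.24 0 0 0;-0.004 0.001 0.3 0 0 0;-0.004 0.001 0.316 0 0 0;-0.004 0.001 0.316 0 0 0;-0.004 0.001 0.316 0 0 0'
```

```text
time_s: 18.58
ee_pos: [515.7, 133.1, 233.0]
ee_rot: [179.8, -0.1, 178.2]
force: [0.3, -0.4, 1.3]
gripper_width: 12.9
time_s: 19.25
ee_pos: [518.0, 134.1, 75.8]
ee_rot: [179.8, -0.1, 178.2]
force: [-0.5, -0.2, 0.9]
gripper_width: 0.7
```

```bash
python3 -m jog '0 0 0.01 0 0 0;0 0 0.02 0 0 0;0 0 0.02 0 0 0';python3 -m jog '0 0 0.006 0 0 0;0 0 0.008 0 0 0'
```

```text
time_s: 19.5
ee_pos: [518.3, 134.2, 66.2]
ee_rot: [179.8, -0.0, 178.2]
force: [-0.1, -1.1, -1.4]
gripper_width: 0.3
time_s: 19.67
ee_pos: [518.5, 134.3, 62.4]
ee_rot: [179.8, 0.0, 178.2]
force: [-0.8, -1.3, -0.2]
gripper_width: 0.5
```

```bash
python3 -m jog '0 0 0.003 0 0 0;0 0 0.006 0 0 0';python3 -m jog '0 0 0.003 0 0 0;0 0 0.006 0 0 0'
```

```text
time_s: 19.83
ee_pos: [518.6, 134.3, 59.5]
ee_rot: [179.8, 0.0, 178.2]
force: [0.1, 0.4, 7.3]
gripper_width: 0.2
time_s: 20.0
ee_pos: [518.7, 134.3, 59.2]
ee_rot: [179.8, 0.1, 178.2]
force: [-8.7, -1.4, 30.3]
gripper_width: 0.6
```

Contact at 59.4 and no further motion at 30 N, so the torch is home. Retreating and doing a final check.

```bash
python3 -m jog '0 0 -0.04 0 0 0;0 0 -0.1 0 0 0;0 0 -0.18 0 0 0;0 0 -0.26 0 0 0;0 0 -0.34 0 0 0;0 -0.05 -0.42 0 0 0;0 -0.1 -0.45 0 0 0;0 -0.1 -0.45 0 0 0;0 -0.1 -0.45 0 0 0;0 -0.1 -0.45 0 0 0;0 -0.1 -0.45 0 0 0;0 -0.1 -0.45 0 0 0'
python3 - <<'E'
from h import *
w=grab_frame("wrist");s=grab_frame("side");k=calibration("top");t=grab_frame("top")
for q,z in(("lid_handle",273),("bottle",0),("tape_roll",0),("board",0),("screwdriver",8),("dock",0)):
    for r in tip_of(q,"top")[:1]: print(q,round(r["confidence"],2),np.round(atz(k,r["location"],z)))
o=np.zeros((480,800,3),np.uint8);o[:,:400]=cv2.resize(w[90:310,270:450],(400,480));o[:400,400:]=cv2.resize(s[110:230,240:360],(400,400));save("c8",o)
E
```

```text
time_s: 21.0
ee_pos: [516.3, 84.2, 282.3]
ee_rot: [179.8, -0.1, 178.3]
force: [-0.5, 0.4, 0.5]
gripper_width: 0.4
bottle 0.67 [772. 272.   0.]
tape_roll 0.79 [787. -37.   0.]
board 0.86 [ 542. -365.    0.]
screwdriver 0.79 [ 736. -256.    8.]
dock 0.65 [ 533. -205.    0.]
```

View pics/c8.png

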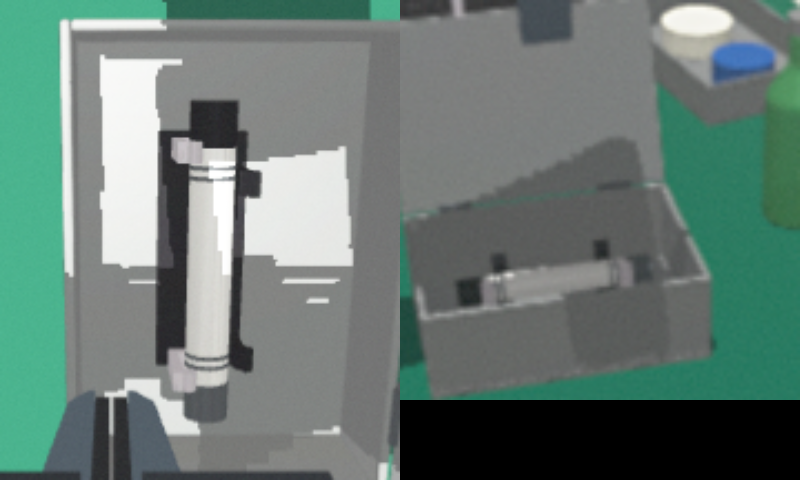

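The torch lies between the prongs (255,183 and 245,357), with both claws over its left side (185,150 and 183,370). The lid is open and the robot touches nothing.

```bash
python3 -c "
from workcell import *
print(job_done())"
```

```text
the job is handed in; nothing more can be done
None
```

The case lid is open on its stop and the white torch sits home in both forks with the jaw closed over it. I handed the job in at about 21 s.

- **First grip slipped:** My first grip on the lid handle slipped off, because the fingertips are really only about 2 mm ahead of the reported TCP, not 22 mm. I worked that out from the pictures, regripped 22 mm lower and swung the lid open.
- **Seating the torch:** I pressed it in until it stopped at the expected height, with up to 29 N. While levelling the grip I turned the wrong way, to about 2° of tilt, so after letting go I pressed the middle with closed fingertips. It was at home height and did not move under 30 N.
- **Last checks:**
  - The final pictures show both claws over the tube, the lid up and the gripper clear.
  - The top camera's detector found the open handle about where it should be after the torch went in, but did not report it in the very last frame. The side picture still shows the lid open.
  - Bottle, tape roll, board and screwdriver read within about 12 mm of their first estimates, which I take as detector scatter. The dock, which is fixed, read 15 mm off.
  - The jaw angle could only be judged by eye.

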